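# Pump the lubricator of the weld turntable until its indicator pin is out

### The arm

A 7-joint arm with a two-finger parallel gripper is mounted at the origin on the work surface. World frame = base frame: x ahead of the robot, y to its left, z up, the work surface at z = 0. Lengths are in m, angles in rad, forces in N, time in s.
With the tool pointing down it reaches from about 0.35 to 0.775 m from the base axis. Payload 3.1 kg.
Tool frame: the origin (TCP) lies at the very end of the fingers, on their centre line; the grasp point (between the pads) lies 19 mm behind it (robot.grasp_offset is the distance from the TCP to the grasp point, in m); z points along the fingers, y is the line along which they close (so a half turn about z gives the same grasp; the last joint's range is limited). The gripper opens to 85 mm and grips with 20 to 120 N. Pads are 22 mm wide; open, the fingers measure 114 mm over their backs; the gripper's body (76 mm by 85 mm) begins 54 mm behind the grasp point. The pads swing forward as they close: fully open they stand 13 mm farther back than shut.
Start: joints at [1.182, 0.311, 0.014, 1.512, -0.004, 1.319, -0.027], TCP at [0.187, -0.517, 0.231] pointing down, gripper open.
Joint ranges: [-2.7, 2.7], [-0.3, 1.91], [-1.27, 1.3], [0.12, 2.57], [-1.44, 4.58], [0.2, 2.03], [-3.05, 3.05]. Speed limits (rad/s): [2.79, 2.79, 3.14, 3.14, 3.14, 3.14, 3.14].

### API

Orientations are given as a rotation vector (axis times angle).
In Python, from workcell import robot, snapshot, ticket, boxes_of, trace, spot_point gives the robot as it stands.
- The arm moves only by the shell command python3 -m inch 'ROWS' [OPENING] [FORCE]. ROWS is JSON, a list of rows, each an object with "dp": the shift along the tool's x, y, z in units of 60 mm (1.0 is 60 mm), a list of three; "rot": the turn, a rotation vector about the tool's x, y, z in units of 6 degrees (1.0 is 6 degrees), a list of three. In form: [{"dp": [tx, ty, tz], "rot": [wx, wy, wz]}, ...]. A call has exactly 8 rows; each row shifts and turns the commanded pose from where the row before left it, along the tool's axes as they then stand; what a row does not reach is not made up. A row lasts 1/8 s, in which the tool goes at most 62.5 mm and 10.7 degrees, less where a joint would pass 70% of its speed; a pose out of reach is approached as far as the arm can. A call is refused whole if a number of a shift passes 1 or a number of a turn 1, either way. A call with a gripper value outside its range is refused whole. OPENING is the finger opening in mm, from 0 to 85.4, set as the call begins (- or left out, the last holds). The fingers move at their own pace and stop on an object; FORCE is the grip in N (left out, the last holds). Time passes only in rows, so rows that do not move let the fingers close, or fill a call up. It gives the time, the measured TCP pose, the force, the opening and the grip force at its end, in the units of the state.
- robot.observe(): the state, without advancing time (a new reading comes with each control period).
- snapshot(name): name is "scene" or "top" or "wrist"; returns a dict with "image" (400x640x3 uint8, blue, green, red), "fx", "fy", "cx", "cy" (pixels), "R" (3x3) and "t" (3): a world point X has camera coordinates R X + t. Camera axes: x right, y down, z forward; pixel columns grow to the right and rows downward; lengths in m; the calibration is good to about 2 mm. A picture is of the moment at which its call begins. There is no depth.
- ticket.finish_job(): hands the job in; it is judged then, once.
Trained networks look in the newest picture that a camera, given by its name, has taken for a name from the list of things; names that differ only in an ending like _2 or _b are one class to them, and where a whole thing is asked for, a point or a joint stands for the part that bears it (a point fixed in the world has none). Each returns a list of dicts, best first, with "p" (0 to 1); they miss things now and then, are a little off and sometimes report something else, mostly with a low value. They report only what shows in the picture. A call takes as long as a camera call.
- boxes_of(camera, query): "rect" ([left, top, right, bottom] in pixels, round what is visible of it).
- trace(camera, query): "region" (400x640 bool, what is visible of it) and "rect" ([left, top, right, bottom] in pixels, round what is visible of it).
- spot_point(camera, query): "point" ([column, row] in pixels: a listed point, or the origin of a listed thing).
The state is a dict: "clock": time; "joint_positions": joint angles; "qvel": joint speeds; "joint_torque": joint torques, N m; "tcp_pos": TCP position; "tool_rot": TCP orientation; "wrist_force": force on the tool from outside, world axes, zero at the start; "moment": the same for the moment, N m; "gripper_width": finger opening in m; "grip_force": force on a finger pad.
Only numpy, scipy, OpenCV 4.12 (cv2) and the standard library are available. Lean on these libraries where they do the work, as an engineer would, in place of code of your own. Each camera call takes 0.05 s, during which the arm holds its last target. There are 200 camera calls.

### The job

Grease the bench weld turntable: push the black palm plunger of its lubricator down with the fingertips and let it spring back, stroke after full stroke, until the steel indicator pin on the metering block has come fully out. Do not touch the pin itself, do not pick up or shift anything else on the bench, and finish clear with the plunger sprung back up.

Things in the scene. Friction and masses are not known exactly. Their poses are not given: they have to be found in the camera images.
- unit: Weld turntable unit bolted to the bench: plate 150 (x) by 440 (y) by 12 mm, origin under its centre, z up. On it, at x=0: y=+125 mm, steel turntable disc 180 mm across, top 72 mm above the bench; y=-30 mm, dark steel metering block 56 by 52 mm, top at 70, with a round gland (top at 78) for the pin; y=-140 mm, grey pump barrel 62 mm across, top at 106, the palm plunger above it.
- plunger_top (a point): Centre of the flat top of the plunger's round black palm head (54 mm across, 16 mm thick, flat top 46 mm across); it moves with the plunger. With the plunger up it is 155 mm above the bench, fully down 130 mm; 140 mm along -y of the unit from the unit's origin.
- plunger (a joint): Plunger travel in m: 0 = up (at rest), 0.025 = fully down on its stop. It is pushed straight down against a spring (about 4 N at the top, 9 to 12 N near the bottom while moving) and comes back up by itself when released.
- pin: Steel indicator pin, 16 mm in diameter, upright in the round gland of the metering block, 110 mm from the plunger's axis. Origin on its axis, 4 mm below its top; at the height of the gland's top (78 mm above the bench) when the pin is in. Not to be touched.
- pin_out (a joint): Rise of the pin in m: 0 = in (4 mm showing above the gland), 0.030 = fully out at its stop (34 mm showing). Starts at 0 to 0.010. Each full downstroke of the plunger raises it about 6 mm (in proportion to the travel); it stays put while the plunger returns, so three to six full strokes are needed. Further strokes do no harm.
- flange: Bystander: steel weld-neck flange lying on the turntable disc, 90 mm across and 45 mm high, origin at the centre of its underside. Leave alone.
- can: Bystander: upright bare aluminium can with a grey cap, 56 mm across and 150 mm tall, origin at the centre of its underside; stands 115 to 150 mm to one side (unit's +x or -x) of the plunger's axis. Leave alone.
- offcut: Bystander: upright offcut of steel tube, 52 mm across and 75 mm tall, origin at the centre of its underside; stands on the other side of the plunger from the can. Leave alone.
- hammer: Bystander: hammer lying on the bench beyond the pump's end of the plate, roughly along the unit's x, origin under its middle. Leave alone.

How it is judged:
On the way, in this order (a step that is already met when the one before it is completed fails the run):
1. the plunger is pushed most of the way down (value of joint plunger above 0.016 m), for 0.02 s.
2. the plunger is let back up (value of joint plunger below 0.007 m), for 0.02 s.
3. the pin has come fully out (value of joint pin_out above 0.0275 m), for 0.2 s.
At the end, for the whole second after the job is handed in: The pin stands out at least 27.5 of its 30 mm, the plunger is back up within 3 mm, and flange, can, offcut and hammer are at rest within 25 mm of where they began (value of joint pin_out above 0.0275 m and value of joint plunger below 0.003 m and distance of each of flange, can, offcut, hammer from where it was at the start of the episode below 0.025 m and linear speed of each of flange, can, offcut, hammer below 0.02 m/s); the robot touches nothing.
It fails at once if the robot touches the indicator pin (contact force between any of the fingers, the arm and pin above 0.5 N).
It fails at once if a bystander is shifted, lifted or knocked over (distance of any of flange, can, offcut, hammer from where it was at the start of the episode above 0.025 m or angle between any of flange, can, offcut, hammer's own z axis and vertical above 0.4 rad).
It also fails if it takes over 45 s, if anything falls off the work surface, if the arm or the gripper's body presses on something with over 40 N, if the wrist force passes 120 N, or if a joint passes its speed limit or range.

## Working session

There is one attempt and no reset: what is moved stays moved. The work goes in short steps, Python scripts to look and compute and a shell command to move; the robot and the scene stay as the last step left them, time stands still between calls to the robot, and variables do not carry over. Pictures are saved under pics/ and viewed, at most 10 in all, crops included, and the job is handed in when it is done.

```bash
mkdir -p pics; cat > h.py <<'E'
import numpy as np, cv2
from workcell import robot, snapshot, ticket, boxes_of, trace, spot_point
def ray(s,p):
    d=np.array([(p[0]-s['cx'])/s['fx'],(p[1]-s['cy'])/s['fy'],1.]);R=np.array(s['R']);t=np.array(s['t'])
    return -R.T@t, R.T@d
def atz(s,p,z):
    c,d=ray(s,p); return c+d*(z-c[2])/d[2]
def proj(s,X):
    q=np.array(s['R'])@X+np.array(s['t']); return [s['fx']*q[0]/q[2]+s['cx'],s['fy']*q[1]/q[2]+s['cy']]
E
python3 - <<'E'
from h import *
Z=dict(plunger_top=.155,pin=.083,can=0,offcut=0,flange=.072,hammer=0,unit=0)
for cam in ['scene','top']:
    s=snapshot(cam); cv2.imwrite(f'pics/{cam}0.png',s['image'])
    for n,z in Z.items():
        for r in spot_point(cam,n)[:2]: print(cam,n,round(r['p'],2),np.round(r['point']),np.round(atz(s,r['point'],z),3))
o=robot.observe();print(o)
E
```

```text
scene plunger_top 0.77 [321. 175.] [ 0.502 -0.014  0.155]
scene pin 0.59 [336. 229.] [0.535 0.09  0.083]
scene can 0.94 [269. 230.] [ 0.632 -0.059  0.   ]
scene offcut 0.92 [376. 210.] [0.373 0.046 0.   ]
scene flange 0.63 [363. 290.] [0.584 0.247 0.072]
scene flange 0.21 [377. 210.] [0.415 0.092 0.072]
scene hammer 0.69 [379. 209.] [0.362 0.049 0.   ]
scene hammer 0.65 [301. 177.] [ 0.46  -0.169  0.   ]
scene unit 0.95 [338. 263.] [0.552 0.122 0.   ]
top plunger_top 0.62 [336. 214.] [ 0.498 -0.015  0.155]
top pin 0.38 [290. 201.] [0.537 0.083 0.083]
top can 0.86 [352. 160.] [ 0.644 -0.058  0.   ]
top can 0.65 [282. 205.] [0.539 0.11  0.   ]
top offcut 0.72 [308. 278.] [0.367 0.048 0.   ]
top flange 0.81 [218. 187.] [0.571 0.244 0.072]
top hammer 0.74 [401. 236.] [ 0.46 -0.17  0.  ]
top hammer 0.66 [354. 164.] [ 0.635 -0.065  0.   ]
top unit 0.9 [282. 204.] [0.54  0.108 0.   ]
{'clock': 0.8, 'joint_positions': array([ 1.18229515,  0.31086493,  0.01400794,  1.51149114, -0.00439069,
        1.3192111 , -0.02722055]), 'qvel': array([-0.00079662,  0.00258393,  0.00103255,  0.00124246,  0.00120048,
       -0.0009584 ,  0.00030779]), 'joint_torque': array([ 1.94941813e-04, -3.79770255e+01,  1.45732295e-01, -2.30854708e+01,
        1.22731843e-02,  1.55564663e-03, -2.02392062e-05]), 'tcp_pos': array([ 0.18696855, -0.51726315,  0.23132671]), 'tool_rot': array([ 3.09440622e+00,  5.42095004e-01, -3.17814195e-05]), 'wrist_force': array([-0.56329949,  0.88937792, -0.1350496 ]), 'moment': array([-0.01032101, -0.04522552, -0.01845835]), 'grip_force': 0.0, 'gripper_width': 0.08526481812771809}
```

View pics/top0.png

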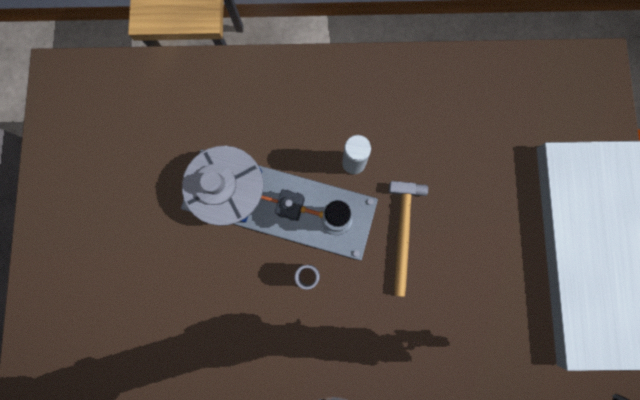

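View pics/scene0.png

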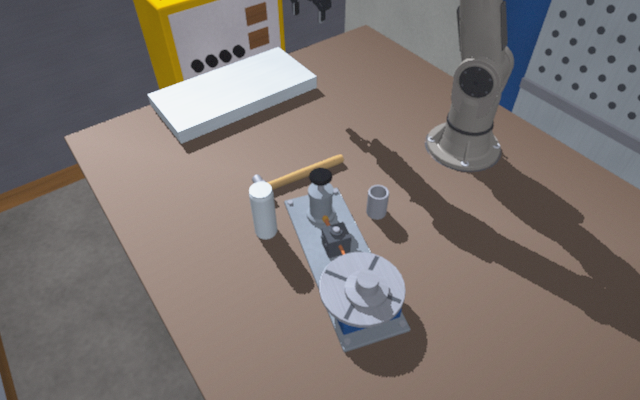

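The top view shows the plunger head at about (338,214), the pin block at (289,203), the can at (356,155), the offcut at (307,278), and the hammer to the right. Both cameras put the plunger top at about (0.500, -0.015), and the pin is 109 mm away, as it should be. I'll move over at z = 0.23 with the fingers closing.

```bash
python3 -m inch '[{"dp":[0.6,-0.47,0],"rot":[0,0,0]},{"dp":[0.6,-0.47,0],"rot":[0,0,0]},{"dp":[0.6,-0.47,0],"rot":[0,0,0]},{"dp":[0.6,-0.47,0],"rot":[0,0,0]},{"dp":[0.6,-0.47,0],"rot":[0,0,0]},{"dp":[0.6,-0.47,0],"rot":[0,0,0]},{"dp":[0.6,-0.47,0],"rot":[0,0,0]},{"dp":[0.6,-0.47,0],"rot":[0,0,0]}]' 0 20
python3 -m inch '[{"dp":[0.55,-0.43,0],"rot":[0,0,0]},{"dp":[0.55,-0.43,0],"rot":[0,0,0]},{"dp":[0.55,-0.43,0],"rot":[0,0,0]},{"dp":[0.5,-0.4,0],"rot":[0,0,0]},{"dp":[0.4,-0.32,0],"rot":[0,0,0]},{"dp":[0.3,-0.24,0],"rot":[0,0,0]},{"dp":[0.1,-0.08,0],"rot":[0,0,0]},{"dp":[0,0,0],"rot":[0,0,0]}]'
python3 - <<'E'
from h import *
P=[]
for cam in ['scene','top','wrist']:
    s=snapshot(cam); cv2.imwrite(f'pics/{cam}1.png',s['image'])
    for n,z in (('plunger_top',.155),('pin',.083)):
        for r in spot_point(cam,n)[:2]: print(cam,n,round(r['p'],2),np.round(r['point']),np.round(atz(s,r['point'],z),4))
o=robot.observe();print(o['clock'],o['tcp_pos'],o['tool_rot'],o['gripper_width'])
E
```

```text
clock: 1.8
tcp_pos: [0.3818, -0.206, 0.2316]
tool_rot: [3.094, 0.542, 0.001]
wrist_force: [0.9, -0.8, -0.4]
gripper_width: -0.0
grip_force: 0.0
clock: 2.8
tcp_pos: [0.4999, -0.0158, 0.2312]
tool_rot: [3.094, 0.543, -0.001]
wrist_force: [-0.5, 0.2, -0.2]
gripper_width: 0.0
grip_force: 0.0
scene plunger_top 0.72 [318. 173.] [ 0.5055 -0.0232  0.155 ]
scene pin 0.51 [335. 228.] [0.536  0.0867 0.083 ]
top pin 0.41 [288. 201.] [0.5364 0.0867 0.083 ]
wrist plunger_top 0.79 [323. 212.] [ 0.4997 -0.0161  0.155 ]
wrist pin 0.65 [223. 109.] [0.5344 0.0869 0.083 ]
3.25 [ 0.49995899 -0.01594912  0.23135699] [3.09443559e+00 5.41012177e-01 3.46809402e-05] -3.432249426053533e-05
```

The wrist view confirms the fingers are on the plunger axis (0.4997, -0.016) to within a millimetre. Next is the first stroke.

```bash
python3 -m inch '[{"dp":[0,0,0.5],"rot":[0,0,0]},{"dp":[0,0,0.5],"rot":[0,0,0]},{"dp":[0,0,0.2],"rot":[0,0,0]},{"dp":[0,0,0.15],"rot":[0,0,0]},{"dp":[0,0,0.2],"rot":[0,0,0]},{"dp":[0,0,0.15],"rot":[0,0,0]},{"dp":[0,0,0.01],"rot":[0,0,0]},{"dp":[0,0,0],"rot":[0,0,0]}]'
```

```text
clock: 4.25
tcp_pos: [0.4998, -0.0156, 0.1305]
tool_rot: [3.094, 0.542, -0.001]
wrist_force: [-5.8, -0.2, 8.4]
gripper_width: -0.0004
grip_force: 4.2
```

```bash
python3 -m inch '[{"dp":[0,0,-0.25],"rot":[0,0,0]},{"dp":[0,0,-0.3],"rot":[0,0,0]},{"dp":[0,0,0],"rot":[0,0,0]},{"dp":[0,0,0],"rot":[0,0,0]},{"dp":[0,0,0.25],"rot":[0,0,0]},{"dp":[0,0,0.25],"rot":[0,0,0]},{"dp":[0,0,0.05],"rot":[0,0,0]},{"dp":[0,0,0],"rot":[0,0,0]}]'
```

```text
clock: 5.25
tcp_pos: [0.5015, -0.0155, 0.1301]
tool_rot: [3.093, 0.542, 0.005]
wrist_force: [-2.4, -0.3, 13.9]
gripper_width: -0.0001
grip_force: 6.7
```

```bash
python3 -m inch '[{"dp":[0,0,-0.25],"rot":[0,0,0]},{"dp":[0,0,-0.3],"rot":[0,0,0]},{"dp":[0,0,0],"rot":[0,0,0]},{"dp":[0,0,0],"rot":[0,0,0]},{"dp":[0,0,0.25],"rot":[0,0,0]},{"dp":[0,0,0.25],"rot":[0,0,0]},{"dp":[0,0,0.06],"rot":[0,0,0]},{"dp":[0,0,0],"rot":[0,0,0]}]'
```

```text
clock: 6.25
tcp_pos: [0.5006, -0.0155, 0.13]
tool_rot: [3.093, 0.542, 0.002]
wrist_force: [-5.5, -0.5, 18.7]
gripper_width: -0.0003
grip_force: 9.6
```

```bash
python3 -m inch '[{"dp":[0,0,-0.25],"rot":[0,0,0]},{"dp":[0,0,-0.3],"rot":[0,0,0]},{"dp":[0,0,0],"rot":[0,0,0]},{"dp":[0,0,0],"rot":[0,0,0]},{"dp":[0,0,0.25],"rot":[0,0,0]},{"dp":[0,0,0.25],"rot":[0,0,0]},{"dp":[0,0,0.05],"rot":[0,0,0]},{"dp":[0,0,0],"rot":[0,0,0]}]'; python3 - <<'E'
from h import *
s=snapshot('scene'); s0=cv2.imread('pics/scene0.png'); 
c=lambda i: cv2.resize(i[150:270,250:410],None,fx=2.5,fy=2.5,interpolation=cv2.INTER_CUBIC)
w=snapshot('wrist')['image']
cv2.imwrite('pics/cmp.png',np.hstack([c(s0),c(s['image'])])); print(robot.observe()['clock'])
E
```

```text
clock: 7.25
tcp_pos: [0.5004, -0.0156, 0.13]
tool_rot: [3.093, 0.542, 0.001]
wrist_force: [-5.4, -0.6, 19.2]
gripper_width: -0.0001
grip_force: 9.7
7.35
```

View pics/cmp.png

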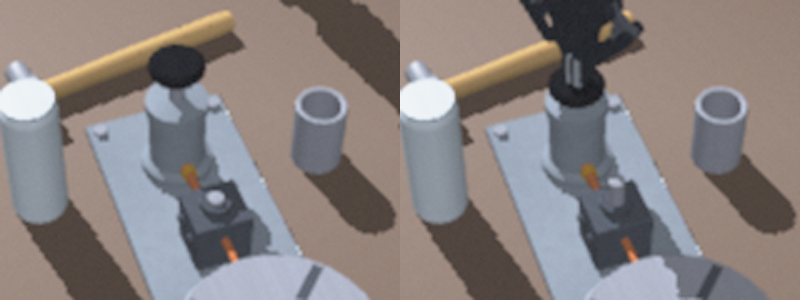

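The crop shows the pin rising, with its top at about (615,185) in the right half, but not fully out. The returns may have been cut short, so I'll allow longer up-times.

```bash
python3 -m inch '[{"dp":[0,0,-0.25],"rot":[0,0,0]},{"dp":[0,0,-0.3],"rot":[0,0,0]},{"dp":[0,0,-0.1],"rot":[0,0,0]},{"dp":[0,0,0],"rot":[0,0,0]},{"dp":[0,0,0],"rot":[0,0,0]},{"dp":[0,0,0],"rot":[0,0,0]},{"dp":[0,0,0],"rot":[0,0,0]},{"dp":[0,0,0],"rot":[0,0,0]}]'; cat > pin.py <<'E'
from h import *
s=snapshot('scene');i=s['image']
B=np.array([.5355,.0868,0])
for h in (.078,.082,.092,.102,.107,.112): print(h,np.round(proj(s,B+[0,0,h]),1))
for z in (.130,.155): print('plunger',z,np.round(proj(s,np.array([.5,-.016,z])),1))
for r in boxes_of('scene','pin')[:2]: print(r)
import sys
cv2.imwrite(sys.argv[1],cv2.resize(i[150:250,270:390],None,fx=5,fy=5,interpolation=cv2.INTER_CUBIC)); print(robot.observe()['clock'])
E
python3 pin.py pics/p1.png
```

```text
clock: 8.35
tcp_pos: [0.5, -0.0155, 0.1669]
tool_rot: [-3.094, -0.542, 0.0]
wrist_force: [0.0, 0.4, -0.7]
gripper_width: 0.0
grip_force: 0.0
0.078 [335.  229.6]
0.082 [335.1 228.5]
0.092 [335.2 225.7]
0.102 [335.2 222.8]
0.107 [335.3 221.4]
0.112 [335.3 220. ]
plunger 0.13 [321.4 181.4]
plunger 0.155 [321.3 173.8]
{'rect': [333.0, 219.2, 341.7, 235.1], 'p': 0.62}
{'rect': [307.1, 168.9, 332.3, 193.1], 'p': 0.57}
8.45
```

View pics/p1.png

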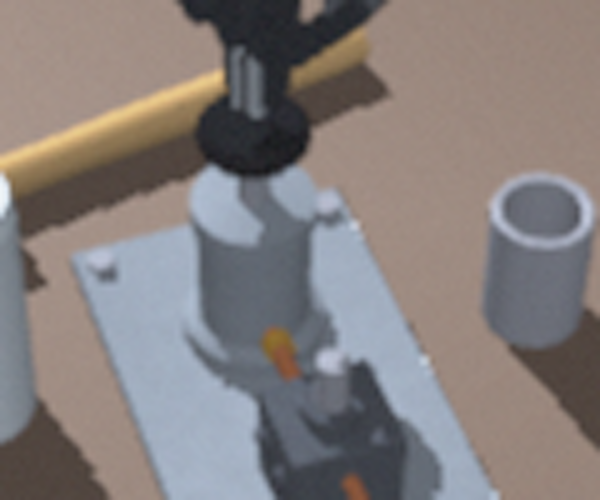

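The plunger is fully up and the pin top is at about (336,222), which is z ≈ 0.104 or roughly 22 mm of rise. I'll add strokes with full returns.

```bash
python3 -m inch '[{"dp":[0,0,0.25],"rot":[0,0,0]},{"dp":[0,0,0.25],"rot":[0,0,0]},{"dp":[0,0,0.16],"rot":[0,0,0]},{"dp":[0,0,0],"rot":[0,0,0]},{"dp":[0,0,0],"rot":[0,0,0]},{"dp":[0,0,-0.25],"rot":[0,0,0]},{"dp":[0,0,-0.3],"rot":[0,0,0]},{"dp":[0,0,-0.1],"rot":[0,0,0]}]'
python3 -m inch '[{"dp":[0,0,0],"rot":[0,0,0]},{"dp":[0,0,0],"rot":[0,0,0]},{"dp":[0,0,0],"rot":[0,0,0]},{"dp":[0,0,0.25],"rot":[0,0,0]},{"dp":[0,0,0.25],"rot":[0,0,0]},{"dp":[0,0,0.16],"rot":[0,0,0]},{"dp":[0,0,0],"rot":[0,0,0]},{"dp":[0,0,0],"rot":[0,0,0]}]'
python3 -m inch '[{"dp":[0,0,-0.25],"rot":[0,0,0]},{"dp":[0,0,-0.3],"rot":[0,0,0]},{"dp":[0,0,-0.1],"rot":[0,0,0]},{"dp":[0,0,0],"rot":[0,0,0]},{"dp":[0,0,0],"rot":[0,0,0]},{"dp":[0,0,0],"rot":[0,0,0]},{"dp":[0,0,0],"rot":[0,0,0]},{"dp":[0,0,0],"rot":[0,0,0]}]'
python3 pin.py pics/p2.png
```

```text
clock: 9.45
tcp_pos: [0.5001, -0.0155, 0.1665]
tool_rot: [3.094, 0.542, 0.0]
wrist_force: [-0.1, 0.3, -0.1]
gripper_width: -0.0
grip_force: 0.0
clock: 10.45
tcp_pos: [0.5014, -0.0155, 0.13]
tool_rot: [3.093, 0.542, 0.005]
wrist_force: [-5.0, 0.0, 21.0]
gripper_width: -0.0004
grip_force: 10.5
clock: 11.45
tcp_pos: [0.5, -0.0156, 0.1657]
tool_rot: [-3.094, -0.542, 0.0]
wrist_force: [-0.9, 0.7, -0.2]
gripper_width: 0.0002
grip_force: 0.0
0.078 [335.  229.6]
0.082 [335.1 228.5]
0.092 [335.2 225.7]
0.102 [335.2 222.8]
0.107 [335.3 221.4]
0.112 [335.3 220. ]
plunger 0.13 [321.4 181.4]
plunger 0.155 [321.3 173.8]
{'rect': [332.3, 215.4, 340.3, 230.7], 'p': 0.67}
11.55
```

View pics/p2.png

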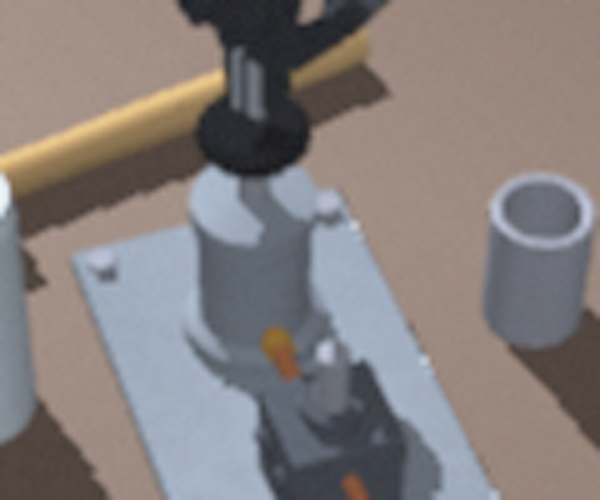

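The pin top is now at about (335.6,220), which matches z ≈ 0.112 (fully out). Two more strokes for certainty, then a retreat upward and a comparison.

```bash
python3 -m inch '[{"dp":[0,0,0.25],"rot":[0,0,0]},{"dp":[0,0,0.25],"rot":[0,0,0]},{"dp":[0,0,0.16],"rot":[0,0,0]},{"dp":[0,0,0],"rot":[0,0,0]},{"dp":[0,0,0],"rot":[0,0,0]},{"dp":[0,0,-0.25],"rot":[0,0,0]},{"dp":[0,0,-0.3],"rot":[0,0,0]},{"dp":[0,0,-0.1],"rot":[0,0,0]}]'
python3 -m inch '[{"dp":[0,0,0],"rot":[0,0,0]},{"dp":[0,0,0],"rot":[0,0,0]},{"dp":[0,0,0],"rot":[0,0,0]},{"dp":[0,0,0.25],"rot":[0,0,0]},{"dp":[0,0,0.25],"rot":[0,0,0]},{"dp":[0,0,0.16],"rot":[0,0,0]},{"dp":[0,0,0],"rot":[0,0,0]},{"dp":[0,0,0],"rot":[0,0,0]}]'
python3 -m inch '[{"dp":[0,0,-0.25],"rot":[0,0,0]},{"dp":[0,0,-0.5],"rot":[0,0,0]},{"dp":[0,0,-0.5],"rot":[0,0,0]},{"dp":[0,0,-0.5],"rot":[0,0,0]},{"dp":[0,0,-0.3],"rot":[0,0,0]},{"dp":[0,0,0],"rot":[0,0,0]},{"dp":[0,0,0],"rot":[0,0,0]},{"dp":[0,0,0],"rot":[0,0,0]}]'
python3 pin.py pics/p3.png
```

```text
clock: 12.55
tcp_pos: [0.5003, -0.0155, 0.1654]
tool_rot: [3.094, 0.542, 0.001]
wrist_force: [-0.9, 0.0, -0.7]
gripper_width: -0.0001
grip_force: 0.0
clock: 13.55
tcp_pos: [0.5015, -0.0154, 0.1299]
tool_rot: [3.092, 0.542, 0.006]
wrist_force: [-6.7, 0.1, 26.1]
gripper_width: -0.0001
grip_force: 13.5
clock: 14.55
tcp_pos: [0.4992, -0.0156, 0.2471]
tool_rot: [-3.094, -0.542, 0.004]
wrist_force: [0.6, 0.0, 0.3]
gripper_width: 0.0001
grip_force: 0.0
0.078 [335.  229.6]
0.082 [335.1 228.5]
0.092 [335.2 225.7]
0.102 [335.2 222.8]
0.107 [335.3 221.4]
0.112 [335.3 220. ]
plunger 0.13 [321.4 181.4]
plunger 0.155 [321.3 173.8]
{'rect': [309.6, 166.8, 333.7, 193.2], 'p': 0.61}
{'rect': [333.6, 219.2, 340.0, 232.0], 'p': 0.43}
14.65
```

View pics/p3.png

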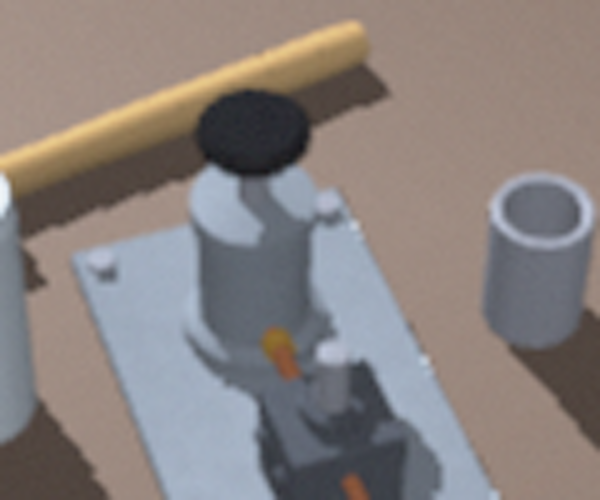

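Four full strokes since p1 raised the pin about 5 mm and then it stopped moving, so it is at its stop. The plunger is up, the offcut and hammer are where they were, and the tool is clear at z = 0.247.

```bash
python3 -c "
from workcell import ticket; print(ticket.finish_job())"
```

```text
the job is handed in; nothing more can be done
None
```

I gave the plunger eight strokes and handed the job in: the pin looks fully out in the images, the plunger is back up, nothing was seen to shift, and the tool is clear. No verdict came back.

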